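# Load the pebble tumbler

### The arm

A 6-joint arm with a two-finger parallel gripper is mounted at the origin on a cart in front of the work surface, level with it; the furniture and walls round the work are solid. World frame = base frame: x ahead of the robot, y to its left, z up, the work surface at z = 0. Lengths are in mm, angles in degrees, forces in N, time in s.
With the tool pointing down it reaches from about 300 to 850 mm from the base axis. Payload 4.2 kg.
Tool frame: the origin (TCP) lies on the centre line of the jaws, within the pads' length; the fingertips stand 14 mm ahead of it and the grasp point (between the pads) lies 5 mm behind it (env.finger_overhang is the z of the fingertips in the tool frame, in mm); z points along the fingers, y is the line along which they close (so a half turn about z gives the same grasp; the last joint's range is limited). The gripper opens to 91 mm and grips with 3 to 60 N. Pads are 32 mm wide; open, the fingers measure 118 mm over their backs; the gripper's body (76 mm by 178 mm) begins 60 mm behind the grasp point.
Start: joints at [74.198, 18.312, 89.639, -0, 72.044, -1.146], TCP at [145.487, 556.305, 227.976] pointing down, gripper open.
Joint ranges: [-177.97, 177.97], [-48.28, 115.42], [12.27, 149.76], [-77.06, 257.06], [2.81, 150.46], [-146.56, 146.56]. Speed limits (degrees/s): [147.25, 147.25, 180, 180, 180, 180].

### API

Orientations are given as [roll, pitch, yaw] about the fixed x, y, z axes, in that order (R = Rz(yaw) Ry(pitch) Rx(roll)).
In Python, from workcell import sensors, viewer, env gives the robot as it stands. The module is installed in compiled form; this text tells all that it offers.
- The arm moves only by the tool step_arm, never from a script. Its argument "plan" is one flat list of numbers, 6 for each row, row after row: the shift along the tool's x, y, z in cm, then the turn, a rotation vector about the tool's x, y, z in rad. In form: [x, y, z, wx, wy, wz, x, y, z, wx, wy, wz, ...]. A call has 1 to 5 rows; each row shifts and turns the commanded pose from where the row before left it, along the tool's axes as they then stand; what a row does not reach is not made up. A row lasts 1/12 s, in which the tool goes at most 41.7 mm and 7.16 degrees, less where a joint would pass 70% of its speed; a pose out of reach is approached as far as the arm can. A call is refused whole if a number of a shift passes 4.17 or a number of a turn 0.125, either way. A call with a gripper value outside its range is refused whole. "hand" is the finger opening in cm, from 0 to 9.12, set as the call begins (left out, the last holds). The fingers move at their own pace and stop on an object; "newtons" is the grip in N (left out, the last holds). Time passes only in rows, so rows that do not move let the fingers close. It gives the time, the measured TCP pose, the force, the opening and the grip force at its end, in the units of the state.
- sensors.state(): the state, without advancing time (a new reading comes with each control period).
- viewer.grab_frame(name): name is "scene" or "top" or "wrist"; returns a dict with "img" (480x640x3 uint8, red, green, blue), "fx", "fy", "cx", "cy" (pixels), "position" and "attitude" of the camera in the world. Camera axes: x right, y down, z forward; pixel columns grow to the right and rows downward; lengths in mm; the calibration is good to about 2 mm. A picture is of the moment at which its call begins. There is no depth.
- env.job_done(): hands the job in; it is judged then, once.
Trained networks look in a picture, given as the dict that the camera call returned (one of the last four; its "shot" number tells which), for a name from the list of things; names that differ only in an ending like _2 or _b are one class to them, and where a whole thing is asked for, a point or a joint stands for the part that bears it (a point fixed in the world has none). Each returns a list of dicts, best first, with "score" (0 to 1); they miss things now and then, are a little off and sometimes report something else, mostly with a low value. They report only what shows in the picture. A call takes as long as a camera call. They do not tell look-alikes from the thing itself.
- viewer.boxes_of(name, picture): "location" ([column, row] in pixels, amid what is visible of it).
- viewer.pinpoint(name, picture): "location" ([column, row] in pixels: a listed point, or the origin of a listed thing).
The state is a dict: "time_s": time; "qpos": joint angles; "qvel": joint speeds; "effort": joint torques, N m; "ee_pos": TCP position; "ee_rot": TCP orientation; "force": force on the tool from outside, world axes, zero at the start; "torque": the same for the moment, N m; "gripper_width": finger opening in mm; "gripper_force": force on a finger pad.
Only numpy, scipy, OpenCV 4.12 (cv2) and the standard library are available. Lean on these libraries where they do the work, as an engineer would, in place of code of your own. Each camera call takes 0.05 s, during which the arm holds its last target. There are 200 camera calls.

### The job

Load the pebble tumbler: pushing the filled barrel by its side, roll it slowly along the deck (never lifting it or letting it run) and on against the two sprung rubber drive wheels, just far enough for the brass spring chock to pop up behind it. Stop there and let go: the wheels must not be pressed back so far that the black pointer stands in the red. Then swing the clear guard shut over the barrel, and leave everything else as it is.

Things in the scene. Friction and masses are not known exactly. Their poses are not given: they have to be found in the camera images.
- tumbler: Pebble tumbler: blue steel machine, 124 x 262 mm, on the table, 0.28 m high with its guard open. Origin: on the table under its deck. y points the way the barrel must roll (foot stop to drive head), x across, z up. Deck 24 mm high from y = -30 mm on; before that it slopes down at 3 degrees to the foot stop, so a barrel let go there rolls back. Side rails at x = +-48 mm, 35 mm high, y = -116 to -6 mm.
- foot_stop (a point): Top edge of the steel foot stop on which the barrel rests at the start (tumbler y = -113 mm, 31 mm above the table); frame axes as the tumbler's.
- home_mid (a point): Middle of the range where the barrel's axis can lie when home (tumbler y = 12 mm, 51 mm up; axes as the tumbler's). The drive head (grey motor box, two 26 mm rubber wheels on a spring, brass chock before them) is clamped anywhere in a 44 mm slot, so the true home lies up to 22 mm before or behind this point along tumbler y. It is NOT measured: feel or see it.
- barrel_center (a point): Centre of the loose barrel: black and orange rubber cylinder, 54 mm in diameter, 80 mm long, 0.4 to 0.63 kg, smooth (friction about 0.3), axis along tumbler x. It starts at the foot stop with its axis 48 mm above the table; on the level deck 51 mm.
- barrel: The barrel as a body; its origin is the same centre and its x axis runs along the barrel. It turns as the barrel rolls.
- chock (a joint): Brass spring chock, two dogs (at tumbler x = +-20 mm) that rise through the deck, tips 12 mm above it, about 25 mm before the home axis. rad: 0 = up, about 0.45 = pressed flush by the barrel rolling over (about 1 N). It snaps back to 0 behind the barrel when that is about 1 mm past home and then keeps it from rolling back. It also reads 0 before the barrel reaches it.
- tension (a joint): How far the barrel has pushed the sprung wheels back, m: 0 = free. Spring 2 N at first plus 0.8 N a mm. The wheels are met about 5 mm before home; home rests near 0.0045. A black pointer on the head's near side shows it: green 0.003 to 0.009, red beyond; hard end 0.014. With friction the push is 7 to 12 N when the chock rises, and 4 N more at the red.
- guard (a joint): Clear flap guard, rad: 0 = shut (level), 1.6 to 1.8 = open (upright or leaning to tumbler +y). 110 mm wide along x, 175 mm from hinge to free edge, 3 mm thick, with a 36 mm wide orange tab 13 mm beyond the edge. The hinge is slightly stiff (0.03 N m) and damped: pushed from its +y side to below about 0.9 rad it sinks shut by itself within 3 s. Shut, it clears barrel and wheels.
- guard_hinge (a point): Middle of the guard's hinge axis (tumbler y = 137 mm, 93 mm above the table; the axis runs along tumbler x; axes as the tumbler's).
- tweezers: Bystander: steel tweezers lying on the table to the right, 129 mm.
- spoon_round: Bystander: brass spoon lying on the table to the right, 173 mm.
- brush_fan: Bystander: red fan brush lying to the right, 135 mm.
- stone_spur: Bystander: low grey-green stone on the left, 82 mm.
- brass_dish: Bystander: shallow brass dish on the left, 60 mm.
Mind the look-alikes: they are no part of the job. Leave any pink or purple look-alike of the barrel alone.

How it is judged (in metres and radians):
On the way:
1. The barrel has been rolled home: the chock is up and the barrel rests against the drive wheels (value of joint chock below 0.12 rad and value of joint tension between 0.0025 and 0.009 m and contact force between the fingers and barrel below 0.2 N), for 0.2 s.
At the end, for the whole second after the job is handed in: The chock is up (under 0.12 rad) with the barrel held between it and the drive wheels (wheels pushed back 2.5 to 9 mm), the barrel still (under 20 mm/s), and the guard shut (under 0.05 rad) (value of joint chock below 0.12 rad and value of joint tension between 0.0025 and 0.009 m and value of joint guard below 0.05 rad and linear speed of barrel below 0.02 m/s); the robot touches nothing.
It fails at once if overrun: the drive wheels pushed back over 9 mm, pointer in the red (value of joint tension above 0.009 m).
It fails at once if the barrel lifted more than 10 mm off the deck (z of barrel_center in the frame of tumbler above 0.062 m).
It fails at once if the barrel fell off the deck (z of barrel_center in the frame of tumbler below 0.042 m).
It fails at once if the barrel was let run (over 0.25 m/s) (linear speed of barrel above 0.25 m/s).
It fails at once if a bystander was moved by more than 15 mm (distance of any of tweezers, spoon_round, brush_fan, stone_spur, brass_dish from where it was at the start of the episode above 0.015 m).
It also fails if it takes over 58 s, if anything falls off the work surface, if the arm or the gripper's body presses on something with over 40 N, if the wrist force passes 120 N, or if a joint passes its speed limit or range.

## Working session

There is one attempt and no reset: what is moved stays moved. The work goes in short steps, Python scripts to look and compute and a tool call to move; the robot and the scene stay as the last step left them, time stands still between calls to the robot, and variables do not carry over. Pictures are saved under pics/ and viewed, at most 10 in all, crops included, and the job is handed in when it is done.

Besides the shell and the picture viewer there is one more tool, called after "Emit:" by a JSON object that holds its "fn" and its "kwargs", one argument or row to a line. step_arm: Moves the arm, as the interface text tells. Its arguments: {"type":"object","properties":{"plan":{"type":"array","items":{"type":"number"}},"hand":{"type":"number"},"newtons":{"type":"number"}},"required":["plan"]}

```bash
mkdir -p pics
cat > h.py <<'E'
import numpy as np, cv2
from scipy.spatial.transform import Rotation as R
from workcell import sensors, viewer, env
def rot(a):
    a=np.array(a,float)
    if a.shape==(3,3): return a
    if a.size==4: return R.from_quat(a).as_matrix()
    return R.from_euler('xyz',a,degrees=True).as_matrix()
def ray(p,uv):
    d=np.array([(uv[0]-p['cx'])/p['fx'],(uv[1]-p['cy'])/p['fy'],1.])
    return np.array(p['position'],float),rot(p['attitude'])@d
def atz(p,uv,z):
    o,d=ray(p,uv); return o+d*(z-o[2])/d[2]
def proj(p,X):
    c=rot(p['attitude']).T@(np.array(X,float)-np.array(p['position']))
    return np.array([p['fx']*c[0]/c[2]+p['cx'],p['fy']*c[1]/c[2]+p['cy']])
def save(p,n): cv2.imwrite('pics/'+n,p['img'][:,:,::-1])
E
python3 - <<'E'
from h import *
print(sensors.state())
Z=dict(tumbler=0,foot_stop=31,home_mid=51,barrel_center=48,guard_hinge=93,tweezers=2,spoon_round=3,brush_fan=5,stone_spur=10,brass_dish=5)
for c in ('scene','top'):
    p=viewer.grab_frame(c); save(p,c+'1.png')
    print(c,p['position'],p['attitude'],p['fx'])
    for n,z in Z.items():
        for d in viewer.pinpoint(n,p)[:3]:
            print(n,round(d['score'],2),np.round(d['location']),np.round(atz(p,d['location'],z)[:2]))
E
```

```text
{'time_s': 0.0, 'qpos': array([ 7.41981953e+01,  1.83508941e+01,  8.97083326e+01, -8.01998560e-04,
        7.20453386e+01, -1.14614135e+00]), 'qvel': array([0.01545752, 0.00158017, 0.05924592, 0.00550647, 0.0126517 ,
       0.07339509]), 'effort': array([ 2.16493470e-03, -4.12480795e+01, -2.31975514e+01,  7.30164559e-02,
        4.59786085e-02, -1.57851905e-04]), 'ee_pos': array([145.34787061, 555.80220298, 227.11471685]), 'ee_rot': array([-1.79895440e+02, -1.32924086e-03,  1.65344583e+02]), 'force': array([-0.57714742, -0.39663296, -0.43209134]), 'torque': array([ 0.02414321, -0.00646763,  0.00704175]), 'gripper_force': 0.0, 'gripper_width': 91.01366441460216}
scene [   39.05819777 -1041.37111177   847.43111905] [-126.86672642    0.34960655  -26.69605669] 493.7982923183857
tumbler 0.86 [349. 292.] [ 533. -233.]
foot_stop 0.7 [361. 312.] [ 503. -338.]
home_mid 0.67 [348. 276.] [ 530. -229.]
barrel_center 0.96 [274. 292.] [ 344. -197.]
barrel_center 0.74 [360. 303.] [ 507. -325.]
barrel_center 0.74 [294. 332.] [ 331. -340.]
guard_hinge 0.64 [336. 228.] [574. -83.]
tweezers 0.73 [360. 
[... 288 characters left out ...]
 [ 407. -504.]
top [ 286.58293311 -129.73708457 1131.15428859] [-170.17482579    0.33665479  -88.90415383] 443.9975536584528
tumbler 0.61 [348. 232.] [ 530. -224.]
tumbler 0.3 [347. 224.] [ 550. -220.]
home_mid 0.63 [350. 224.] [ 539. -223.]
home_mid 0.31 [157. 284.] [380. 247.]
barrel_center 0.92 [389. 235.] [ 513. -320.]
barrel_center 0.88 [324. 303.] [ 343. -162.]
barrel_center 0.7 [390. 303.] [ 344. -320.]
guard_hinge 0.72 [299. 210.] [563. -96.]
tweezers 0.43 [480. 244.] [ 504. -564.]
spoon_round 0.6 [457. 279.] [ 410. -500.]
spoon_round 0.44 [480. 242.] [ 509. -562.]
brush_fan 0.61 [460. 213.] [ 584. -514.]
stone_spur 0.81 [138. 248.] [476. 317.]
brass_dish 0.85 [155. 282.] [390. 269.]
```

View pics/scene1.png

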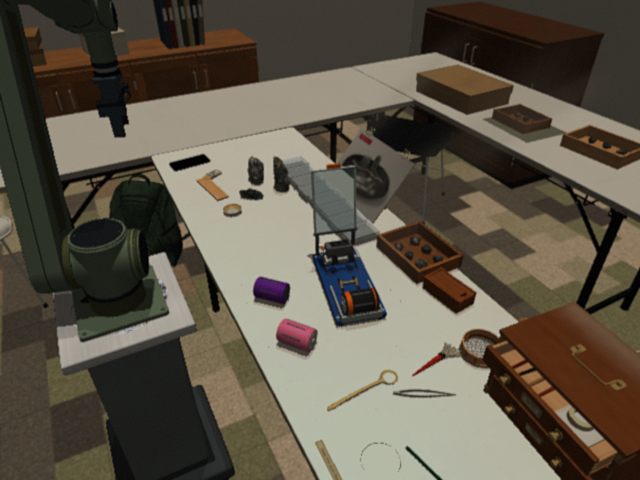

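View pics/top1.png

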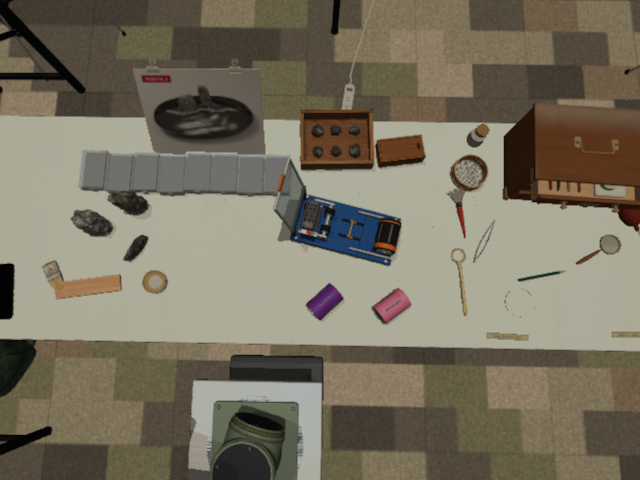

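The real barrel is the black and orange one at the foot stop of the blue machine, at top (389,235) and scene (360,303). The purple one at top (324,303) and the pink one at top (390,303) are look-alikes. I'll confirm that in one crop and plan the transfer.

```bash
cat >> h.py <<'E'
def plan(p0,yaw0,wps,step=41,tstep=7.1):
    """wps: list of (xyz,yaw); tool-down rows, printed 5 per call"""
    rows=[];p=np.array(p0,float);y=yaw0
    for X,Y in wps:
        n=int(max(np.ceil(np.linalg.norm(X-p)/step),np.ceil(abs(Y-y)/tstep),1))
        for k in range(n):
            dp=(np.array(X)-p)/(n-k); dy=(Y-y)/(n-k)
            M=R.from_euler('xyz',[180,0,y],degrees=True).as_matrix()
            s=np.round(M.T@dp/10,2); w=round(-np.radians(dy),3)
            p=p+M@s*10; y-=np.degrees(w)
            rows.append([*s,0,0,w])
    for i in range(0,len(rows),5): print([float(v) for r in rows[i:i+5] for v in r])
    print('end',p,y)
O=np.array([531.,-229,0]);YAW=-13.9
def tw(t,O=O,yaw=YAW): return O+R.from_euler('z',yaw,degrees=True).apply(np.array(t,float))
E
python3 - <<'E'
from h import *
im=cv2.imread('pics/top1.png')[190:330,270:440]
cv2.imwrite('pics/crop.png',cv2.resize(im,None,fx=4,fy=4,interpolation=cv2.INTER_CUBIC))
plan([145.5,556.3,228],165.34,[(np.array([300,330,300.]),125),(np.array([400,0,330.]),76.1),(tw([0,-190,250]),76.1)])
E
```

```text
[-2.95, -2.57, -1.03, 0.0, 0.0, 0.101, -3.2, -2.26, -1.03, 0.0, 0.0, 0.101, -3.41, -1.92, -1.03, 0.0, 0.0, 0.1, -3.58, -1.57, -1.03, 0.0, 0.0, 0.101, -3.73, -1.21, -1.03, 0.0, 0.0, 0.1]
[-3.83, -0.83, -1.03, 0.0, 0.0, 0.101, -3.88, -0.43, -1.02, 0.0, 0.0, 0.1, -3.64, -1.19, -0.33, 0.0, 0.0, 0.095, -3.74, -0.84, -0.33, 0.0, 0.0, 0.095, -3.8, -0.49, -0.33, 0.0, 0.0, 0.095]
[-3.83, -0.12, -0.33, 0.0, 0.0, 0.095, -3.82, 0.24, -0.34, 0.0, 0.0, 0.095, -3.79, 0.6, -0.33, 0.0, 0.0, 0.095, -3.71, 0.96, -0.34, 0.0, 0.0, 0.095, -3.6, 1.31, -0.33, 0.0, 0.0, 0.094]
[-3.46, 1.64, -0.34, 0.0, 0.0, 0.095, -3.46, 1.66, 0.73, 0.0, 0.0, -0.0, -3.46, 1.66, 0.73, 0.0, 0.0, -0.0, -3.46, 1.66, 0.73, 0.0, 0.0, -0.0, -3.46, 1.66, 0.73, 0.0, 0.0, -0.0]
[-3.46, 1.66, 0.73, 0.0, 0.0, -0.0, -3.46, 1.66, 0.72, 0.0, 0.0, -0.0, -3.46, 1.66, 0.73, 0.0, 0.0, -0.0, -3.46, 1.65, 0.72, 0.0, 0.0, -0.0, -3.47, 1.66, 0.73, 0.0, 0.0, -0.0]
[-3.46, 1.65, 0.72, 0.0, 0.0, -0.0, -3.47, 1.66, 0.73, 0.0, 0.0, -0.0]
end [ 485.37731903 -413.46154565  250.        ] 76.07317551861762
```

View pics/crop.png

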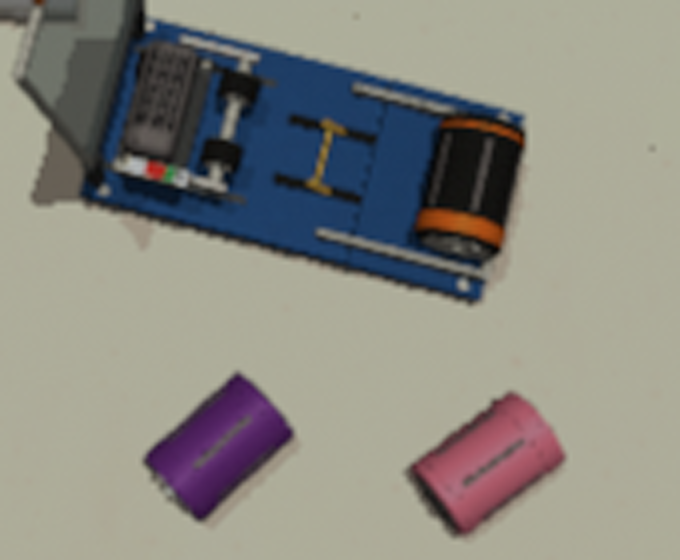

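The crop confirms it: the black and orange barrel at crop (470,185) sits on the blue deck, with the brass chock at (325,155), wheels at (225,125), and the pink and purple look-alikes on the table. Now the transfer.

Emit:
{"fn": "step_arm", "kwargs": {
  "plan": [-2.95,-2.57,-1.03,0,0,0.1,-3.2,-2.26,-1.03,0,0,0.1,-3.41,-1.92,-1.03,0,0,0.1,-3.58,-1.57,-1.03,0,0,0.1,-3.73,-1.21,-1.03,0,0,0.1],
  "hand": 4
}}

```text
time_s: 1.52
ee_pos: [256.7, 393.3, 280.0]
ee_rot: [180.0, 0.0, 136.5]
force: [0.5, 0.0, 0.6]
gripper_width: 60.5
gripper_force: 0.0
```

Emit:
{"fn": "step_arm", "kwargs": {
  "plan": [-3.83,-0.83,-1.03,0,0,0.1,-3.88,-0.43,-1.02,0,0,0.1,-3.64,-1.19,-0.33,0,0,0.095,-3.74,-0.84,-0.33,0,0,0.095,-3.8,-0.49,-0.33,0,0,0.095]
}}

```text
time_s: 1.93
ee_pos: [334.5, 218.8, 310.3]
ee_rot: [179.9, -0.0, 108.7]
force: [1.1, -1.7, 0.7]
gripper_width: 40.0
gripper_force: 0.0
```

Emit:
{"fn": "step_arm", "kwargs": {
  "plan": [-3.83,-0.12,-0.33,0,0,0.095,-3.82,0.24,-0.34,0,0,0.095,-3.79,0.6,-0.33,0,0,0.095,-3.71,0.96,-0.34,0,0,0.095,-3.6,1.31,-0.33,0,0,0.095]
}}

```text
time_s: 2.35
ee_pos: [390.6, 35.5, 327.1]
ee_rot: [179.9, -0.0, 81.4]
force: [0.3, 0.8, -0.2]
gripper_width: 39.9
gripper_force: 0.0
```

Emit:
{"fn": "step_arm", "kwargs": {
  "plan": [-3.46,1.64,-0.34,0,0,0.095,-3.46,1.66,0.73,0,0,0,-3.46,1.66,0.73,0,0,0,-3.46,1.66,0.73,0,0,0,-3.46,1.66,0.73,0,0,0]
}}

```text
time_s: 2.77
ee_pos: [433.3, -151.5, 300.7]
ee_rot: [180.0, -0.0, 76.2]
force: [1.1, -1.1, -1.1]
gripper_width: 40.1
gripper_force: 0.0
```

Emit:
{"fn": "step_arm", "kwargs": {
  "plan": [-3.46,1.66,0.73,0,0,0,-3.46,1.66,0.72,0,0,0,-3.46,1.66,0.73,0,0,0,-3.46,1.65,0.72,0,0,0,-3.47,1.66,0.73,0,0,0]
}}

```text
time_s: 3.18
ee_pos: [472.7, -339.3, 264.1]
ee_rot: [180.0, -0.0, 76.2]
force: [0.0, 0.2, 0.5]
gripper_width: 40.3
gripper_force: 0.0
```

Emit:
{"fn": "step_arm", "kwargs": {
  "plan": [-3.46,1.65,0.72,0,0,0,-3.47,1.66,0.73,0,0,0]
}}

```text
time_s: 3.35
ee_pos: [488.4, -414.4, 249.5]
ee_rot: [180.0, -0.0, 76.2]
force: [-0.2, 0.5, -0.4]
gripper_width: 39.9
gripper_force: 0.0
```

Run:
```python
from h import *
Z=dict(tumbler=0,foot_stop=31,home_mid=51,barrel_center=48,guard_hinge=93)
for c in ('wrist','top','scene'):
    p=viewer.grab_frame(c); save(p,c+'2.png')
    print(c,np.round(p['position']),np.round(p['attitude'],1))
    for n,z in Z.items():
        for d in viewer.pinpoint(n,p)[:2]:
            print(n,round(d['score'],2),np.round(d['location']),np.round(atz(p,d['location'],z)[:2],1))
```

```text
wrist [ 507. -336.  406.] [ 1.637e+02  1.000e-01 -1.380e+01]
tumbler 0.67 [314.  23.] [ 530.9 -228.5]
home_mid 0.57 [311.  23.] [ 525.6 -241.4]
barrel_center 0.88 [164. 163.] [ 349.4 -327.4]
barrel_center 0.6 [312. 110.] [ 508.  -313.7]
top [ 287. -130. 1131.] [-170.2    0.3  -88.9]
tumbler 0.59 [351. 232.] [ 528.4 -229.9]
home_mid 0.68 [346. 224.] [ 539.6 -212.7]
barrel_center 0.67 [327. 301.] [ 347.  -167.5]
barrel_center 0.58 [388. 237.] [ 507.5 -316.6]
guard_hinge 0.74 [299. 207.] [568.9 -96.4]
scene [   39. -1041.   847.] [-126.9    0.3  -26.7]
tumbler 0.55 [349. 291.] [ 532.7 -230.6]
foot_stop 0.68 [358. 310.] [ 502.2 -327.9]
home_mid 0.95 [347. 275.] [ 529.2 -226.8]
barrel_center 0.96 [359. 303.] [ 504.3 -324.7]
barrel_center 0.86 [296. 332.] [ 334.2 -340.7]
guard_hinge 0.6 [333. 227.] [569. -77.]
```

View pics/wrist2.png

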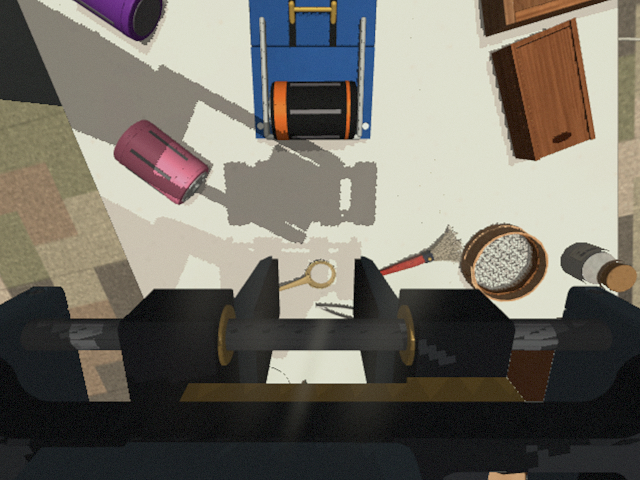

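Run:
```python
from h import *
def t(X): return R.from_euler('z',-YAW,degrees=True).apply(X-O)
o=[507.,-336,406];
p=viewer.grab_frame('wrist'); q=viewer.grab_frame('top')
for n,pp,uv,z in [('chock w',p,(313,12),30),('foot edge',p,(312.5,138),20),('deck break',p,(312,46),24),('barrel',p,(313.5,110),70),('chock top',q,(351.3,228.8),30),('wheel axle top',q,(327.5,221),45),('barrel top',q,(387.5,236),70)]:
    print(n,np.round(t(atz(pp,uv,z)),1))
```

```text
chock w [-1.6  3.5 30. ]
foot edge [  -2.2 -113.    20. ]
deck break [ -2.6 -24.5  24. ]
barrel [ -0.7 -87.5  70. ]
chock top [ 0.1  0.8 30. ]
wheel axle top [ 0.6 63.8 45. ]
barrel top [ -4.1 -87.4  70. ]
```

Emit:
{"fn": "step_arm", "kwargs": {
  "plan": [0,-0.3,3.88,0,0,0,0,0,3.88,0,0,0,0,0,3.88,0,0,0,0,0,3.88,0,0,0,0,0,3.88,0,0,0]
}}

```text
time_s: 4.77
ee_pos: [485.5, -411.8, 54.5]
ee_rot: [180.0, 0.0, 76.2]
force: [0.4, -1.4, -0.5]
gripper_width: 40.0
gripper_force: 0.0
```

Emit:
{"fn": "step_arm", "kwargs": {
  "plan": [1.0,0,-0.2,0,0,0,1.0,0,0,0,0,0,1.0,0,0,0,0,0,0.8,0,0,0,0,0,0.5,0,0,0,0,0]
}}

```text
time_s: 5.18
ee_pos: [497.5, -369.4, 60.8]
ee_rot: [179.7, 0.1, 76.3]
force: [0.0, -0.2, -0.2]
gripper_width: 40.1
gripper_force: 0.0
```

Emit:
{"fn": "step_arm", "kwargs": {
  "plan": [0.4,0,0,0,0,0,0.4,0,0,0,0,0,0.4,0,0,0,0,0,0.4,0,0,0,0,0,0.4,0,0,0,0,0]
}}

```text
time_s: 5.6
ee_pos: [500.7, -350.6, 58.2]
ee_rot: [180.0, 0.0, 76.2]
force: [-0.6, -0.7, -0.3]
gripper_width: 39.8
gripper_force: 0.4
```

Emit:
{"fn": "step_arm", "kwargs": {
  "plan": [0.4,0,0,0,0,0,0.4,0,0,0,0,0,0.4,0,0,0,0,0,0.4,0,0,0,0,0,0.4,0,0,0,0,0]
}}

```text
time_s: 6.02
ee_pos: [505.3, -330.7, 57.8]
ee_rot: [-180.0, -0.0, 76.2]
force: [-1.3, -0.7, -0.8]
gripper_width: 40.0
gripper_force: 0.4
```

Run:
```python
from h import *
p=viewer.grab_frame('wrist'); save(p,'wrist3.png')
s=sensors.state(); print(R.from_euler('z',-YAW,degrees=True).apply(s['ee_pos']-O),s['force'])
```

```text
[  -0.61714304 -104.09007332   57.81137019] [0.46255222 0.80559972 0.20434155]
```

View pics/wrist3.png

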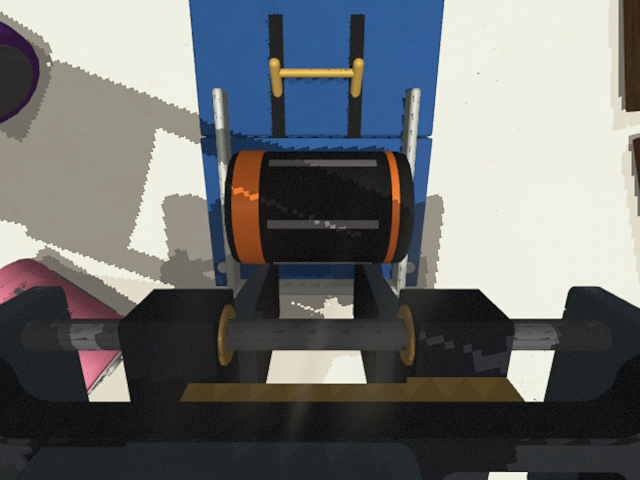

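The wrist view shows the barrel square between the rails at (320,207), touching the fingers, with the chock ahead at (315,73). I'll keep rolling it.

Emit:
{"fn": "step_arm", "kwargs": {
  "plan": [0.4,0,0,0,0,0,0.4,0,0,0,0,0,0.4,0,0,0,0,0,0.4,0,0,0,0,0,0.4,0,0,0,0,0]
}}

```text
time_s: 6.48
ee_pos: [510.1, -311.3, 57.9]
ee_rot: [180.0, -0.0, 76.2]
force: [-1.3, -0.4, 0.3]
gripper_width: 39.9
gripper_force: 0.4
```

Emit:
{"fn": "step_arm", "kwargs": {
  "plan": [0.4,0,0,0,0,0,0.4,0,0,0,0,0,0.4,0,0,0,0,0,0.4,0,0,0,0,0,0.4,0,0,0,0,0]
}}

```text
time_s: 6.9
ee_pos: [514.8, -291.7, 57.8]
ee_rot: [-180.0, -0.0, 76.2]
force: [-0.3, -0.3, -0.3]
gripper_width: 39.9
gripper_force: 0.1
```

Emit:
{"fn": "step_arm", "kwargs": {
  "plan": [0.3,0,0,0,0,0,0.3,0,0,0,0,0,0.3,0,0,0,0,0,0.3,0,0,0,0,0,0.3,0,0,0,0,0]
}}

```text
time_s: 7.32
ee_pos: [518.4, -277.5, 58.0]
ee_rot: [180.0, 0.0, 76.2]
force: [-0.8, -0.8, 0.6]
gripper_width: 40.3
gripper_force: 0.5
```

Run:
```python
from h import *
p=viewer.grab_frame('wrist'); save(p,'wrist4.png')
s=sensors.state(); print(R.from_euler('z',-YAW,degrees=True).apply(s['ee_pos']-O),s['force'])
```

```text
[ -0.68860242 -49.4922789   57.91975997] [ 0.30642911 -0.00074642  0.1249726 ]
```

View pics/wrist4.png

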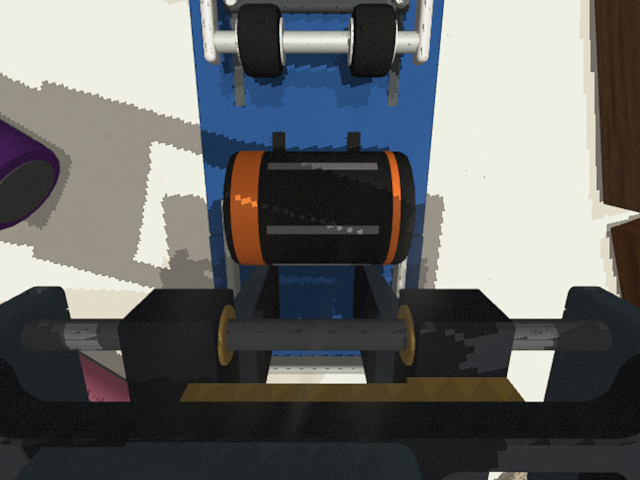

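Barrel at (320,207), with about 33 mm of clear gap to the wheels (edge at v=76). Continue, then creep.

Emit:
{"fn": "step_arm", "kwargs": {
  "plan": [0.3,0,0,0,0,0,0.3,0,0,0,0,0,0.3,0,0,0,0,0,0.3,0,0,0,0,0,0.3,0,0,0,0,0]
}}

```text
time_s: 7.78
ee_pos: [522.0, -262.7, 57.9]
ee_rot: [-180.0, -0.0, 76.2]
force: [0.6, -0.4, -0.1]
gripper_width: 40.4
gripper_force: 0.2
```

Emit:
{"fn": "step_arm", "kwargs": {
  "plan": [0.2,0,0,0,0,0,0.2,0,0,0,0,0,0.2,0,0,0,0,0,0.2,0,0,0,0,0,0.2,0,0,0,0,0]
}}

```text
time_s: 8.2
ee_pos: [524.3, -253.2, 57.9]
ee_rot: [-180.0, -0.0, 76.2]
force: [-0.3, -0.4, 0.0]
gripper_width: 40.1
gripper_force: 0.0
```

Run:
```python
from h import *
p=viewer.grab_frame('wrist'); save(p,'wrist5.png'); q=viewer.grab_frame('scene'); save(q,'scene5.png')
s=sensors.state(); Q=R.from_euler('z',-YAW,degrees=True);print(Q.apply(s['ee_pos']-O),Q.apply(s['force']))
a=p['img'][0:280,180:460]; uv=proj(q,tw([-30,60,40])).astype(int); print(uv)
b=q['img'][uv[1]-25:uv[1]+25,uv[0]-35:uv[0]+35]
b=cv2.resize(b,(504,360),interpolation=cv2.INTER_CUBIC); a=cv2.resize(a,(280,280))
c=np.zeros((360,790,3),np.uint8); c[:280,:280]=a; c[:,284:788]=b
cv2.imwrite('pics/m5.png',c[:,:,::-1])
```

```text
[ -0.7417957  -24.9473732   57.88899301] [-0.3020504   0.63443265  0.07182952]
[330 266]
```

View pics/m5.png

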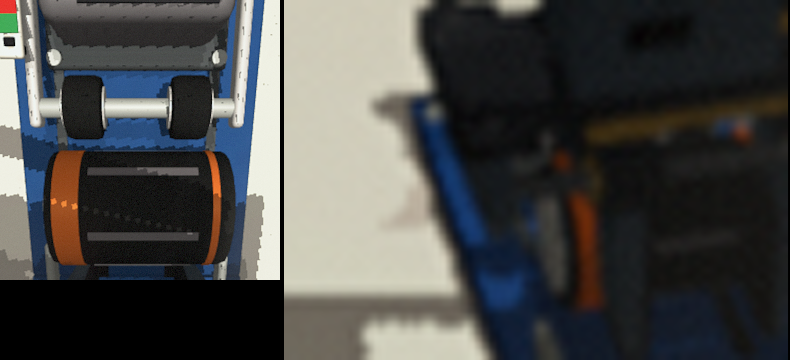

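The wrist view now shows the wheels at crop (137,107), the barrel's edge at v=152, and the tension scale at (8,40) with the black pointer below the green. I'll creep in while watching force and pointer.

Emit:
{"fn": "step_arm", "kwargs": {
  "plan": [0.1,0,0,0,0,0,0.1,0,0,0,0,0,0.1,0,0,0,0,0,0.1,0,0,0,0,0,0.1,0,0,0,0,0]
}}

```text
time_s: 8.72
ee_pos: [525.5, -248.5, 57.9]
ee_rot: [-180.0, -0.0, 76.2]
force: [0.2, -0.1, 0.5]
gripper_width: 40.1
gripper_force: 0.0
```

Emit:
{"fn": "step_arm", "kwargs": {
  "plan": [0.1,0,0,0,0,0,0.1,0,0,0,0,0,0.1,0,0,0,0,0,0,0,0,0,0,0]
}}

```text
time_s: 9.05
ee_pos: [526.2, -246.4, 58.3]
ee_rot: [180.0, 0.1, 76.3]
force: [-1.5, -4.7, 2.9]
gripper_width: 39.9
gripper_force: 2.0
```

```bash
cat > look.py <<'E'
from h import *
import sys
p=viewer.grab_frame('wrist')
s=sensors.state(); Q=R.from_euler('z',-YAW,degrees=True);print(s['time_s'],Q.apply(s['ee_pos']-O),Q.apply(s['force']))
a=cv2.resize(p['img'][0:290,140:460],None,fx=1.25,fy=1.25); b=cv2.resize(p['img'][0:90,140:230],(360,360),interpolation=cv2.INTER_CUBIC)
c=np.zeros((365,770,3),np.uint8); c[:a.shape[0],:400]=a; c[:360,404:764]=b
cv2.imwrite('pics/'+sys.argv[1],c[:,:,::-1])
E
python3 look.py m6.png
```

```text
9.1 [ -0.50275361 -17.97533229  58.28664393] [-0.71728327 -3.17059858  3.20966064]
```

View pics/m6.png

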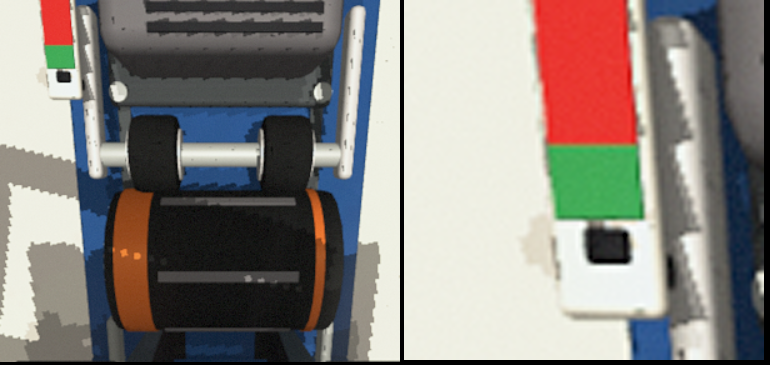

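The pointer is about 1 mm up and just below the green, so wheel contact has begun, at 3 to 5 N. From here I'll read the pointer numerically.

```bash
cat > ptr.py <<'E'
from h import *
def ptr(p):
    im=p['img'][0:150,130:235].astype(int); r,g,b=im[...,0],im[...,1],im[...,2]
    G=(g>1.5*r)&(g>1.5*b)&(g>80); G=cv2.morphologyEx(G.astype(np.uint8),cv2.MORPH_OPEN,np.ones((3,3)))
    n,l,st,ce=cv2.connectedComponentsWithStats(G); k=1+np.argmax(st[1:,4])
    x,y,w,h=st[k][:4]
    # scale column: dark pixels on it, from red through white
    D=(im.max(2)<70); c0=x+2; c1=x+w-2
    ys,xs=np.nonzero(D[max(0,y-45):y+h+18,c0:c1]); ys=ys+max(0,y-45)
    m=np.median(ys) if len(ys) else np.nan
    return dict(green=(x,y,w,h),dark=len(ys),row=m,spread=np.std(ys) if len(ys) else 0)
if __name__=='__main__':
    p=viewer.grab_frame('wrist'); print(ptr(p))
    s=sensors.state(); Q=R.from_euler('z',-YAW,degrees=True);print(s['time_s'],Q.apply(s['ee_pos']-O).round(1),Q.apply(s['force']).round(1))
E
python3 ptr.py
```

```text
{'green': (np.int32(46), np.int32(37), np.int32(24), np.int32(18)), 'dark': 84, 'row': np.float64(61.0), 'spread': np.float64(2.423986100781117)}
9.15 [ -0.5 -18.   58.3] [-0.8 -4.4  3. ]
```

Emit:
{"fn": "step_arm", "kwargs": {
  "plan": [0.07,0,0,0,0,0,0.07,0,0,0,0,0,0.06,0,0,0,0,0,0,0,0,0,0,0]
}}

```text
time_s: 9.48
ee_pos: [526.7, -244.9, 58.4]
ee_rot: [179.9, 0.1, 76.3]
force: [-2.4, -6.1, 3.1]
gripper_width: 39.8
gripper_force: 3.3
```

```bash
python3 ptr.py
```

```text
{'green': (np.int32(47), np.int32(42), np.int32(23), np.int32(17)), 'dark': 83, 'row': np.float64(61.0), 'spread': np.float64(2.2885858514798074)}
9.5333 [ -0.4 -16.5  58.4] [-0.6 -5.9  3.7]
```

Emit:
{"fn": "step_arm", "kwargs": {
  "plan": [0.07,0,0,0,0,0,0.07,0,0,0,0,0,0.06,0,0,0,0,0,0,0,0,0,0,0]
}}

```text
time_s: 9.87
ee_pos: [527.1, -243.4, 58.5]
ee_rot: [179.9, 0.2, 76.3]
force: [-2.9, -7.7, 4.0]
gripper_width: 40.1
gripper_force: 4.0
```

```bash
python3 ptr.py
```

```text
{'green': (np.int32(47), np.int32(46), np.int32(23), np.int32(18)), 'dark': 84, 'row': np.float64(61.5), 'spread': np.float64(2.2650354274333866)}
9.9167 [ -0.3 -14.9  58.5] [-1.  -7.8  4. ]
```

Emit:
{"fn": "step_arm", "kwargs": {
  "plan": [0.05,0,0,0,0,0,0.05,0,0,0,0,0,0,0,0,0,0,0]
}}

```text
time_s: 10.17
ee_pos: [527.3, -242.6, 58.5]
ee_rot: [179.9, 0.2, 76.3]
force: [-4.3, -8.2, 3.5]
gripper_width: 40.1
gripper_force: 4.4
```

```bash
python3 ptr.py
```

```text
{'green': (np.int32(47), np.int32(49), np.int32(23), np.int32(17)), 'dark': 85, 'row': np.float64(61.0), 'spread': np.float64(2.298969228930856)}
10.2167 [ -0.3 -14.1  58.5] [-1.6 -8.8  3.6]
```

Emit:
{"fn": "step_arm", "kwargs": {
  "plan": [0.05,0,0,0,0,0,0.05,0,0,0,0,0,0,0,0,0,0,0]
}}

```text
time_s: 10.47
ee_pos: [527.5, -241.9, 58.5]
ee_rot: [179.9, 0.2, 76.3]
force: [-3.5, -9.7, 4.3]
gripper_width: 39.7
gripper_force: 4.8
```

```bash
python3 ptr.py
```

```text
{'green': (np.int32(47), np.int32(51), np.int32(24), np.int32(18)), 'dark': 84, 'row': np.float64(62.0), 'spread': np.float64(2.300885908453268)}
10.5167 [ -0.4 -13.4  58.5] [ -1.9 -10.1   3.7]
```

Emit:
{"fn": "step_arm", "kwargs": {
  "plan": [0.05,0,0,0,0,0,0.03,0,0,0,0,0,0,0,0,0,0,0]
}}

```text
time_s: 10.77
ee_pos: [527.6, -241.4, 58.6]
ee_rot: [179.9, 0.2, 76.3]
force: [-3.5, -9.9, 3.8]
gripper_width: 40.4
gripper_force: 5.2
```

```bash
python3 ptr.py
```

```text
{'green': (np.int32(48), np.int32(53), np.int32(23), np.int32(17)), 'dark': 88, 'row': np.float64(62.0), 'spread': np.float64(2.367975693350234)}
10.8167 [ -0.3 -12.9  58.6] [ -1.6 -11.4   3.5]
```

Emit:
{"fn": "step_arm", "kwargs": {
  "plan": [0.04,0,0,0,0,0,0.03,0,0,0,0,0,0,0,0,0,0,0]
}}

```text
time_s: 11.07
ee_pos: [527.7, -240.9, 58.6]
ee_rot: [179.9, 0.3, 76.3]
force: [-3.9, -9.4, 2.9]
gripper_width: 39.7
gripper_force: 5.5
```

```bash
python3 ptr.py
```

```text
{'green': (np.int32(48), np.int32(54), np.int32(23), np.int32(18)), 'dark': 91, 'row': np.float64(62.0), 'spread': np.float64(2.4281487375180886)}
11.1167 [ -0.3 -12.3  58.6] [ -0.8 -11.1   4.1]
```

Emit:
{"fn": "step_arm", "kwargs": {
  "plan": [-0.1,0,0,0,0,0,-0.1,0,0,0,0,0,-0.1,0,0,0,0,0,-0.1,0,0,0,0,0,-0.1,0,0,0,0,0]
}}

```text
time_s: 11.53
ee_pos: [526.8, -242.8, 57.6]
ee_rot: [-180.0, -0.1, 76.2]
force: [-0.2, -1.1, -0.5]
gripper_width: 39.9
gripper_force: 0.2
```

```bash
python3 ptr.py
```

```text
{'green': (np.int32(47), np.int32(48), np.int32(24), np.int32(17)), 'dark': 95, 'row': np.float64(61.0), 'spread': np.float64(2.518320682155421)}
11.5833 [ -0.8 -14.4  57.6] [ 0.5 -1.9 -0.8]
```

Emit:
{"fn": "step_arm", "kwargs": {
  "plan": [-0.2,0,0,0,0,0,-0.4,0,0,0,0,0,-0.7,0,0,0,0,0,-0.7,0,0,0,0,0,0,0,0,0,0,0]
}}

```text
time_s: 12.0
ee_pos: [521.9, -263.9, 58.0]
ee_rot: [180.0, 0.0, 76.2]
force: [0.2, 0.0, -0.1]
gripper_width: 40.0
gripper_force: 0.0
```

```bash
python3 ptr.py; python3 look.py m7.png
```

```text
12.1 [ -0.69629927 -35.20189305  57.90376033] [ 0.41458618  0.57285808 -0.25270776]Traceback (most recent call last):
  File "ptr.py", line 13, in <module>
    p=viewer.grab_frame('wrist'); print(ptr(p))
                                        ~~~^^^
  File "ptr.py", line 5, in ptr
    n,l,st,ce=cv2.connectedComponentsWithStats(G); k=1+np.argmax(st[1:,4])
                                                       ~~~~~~~~~^^^^^^^^^^
    return _wrapfunc(a, 'argmax', axis=axis, out=out, **kwds)
    return bound(*args, **kwds)
ValueError: attempt to get argmax of an empty sequence
```

View pics/m7.png

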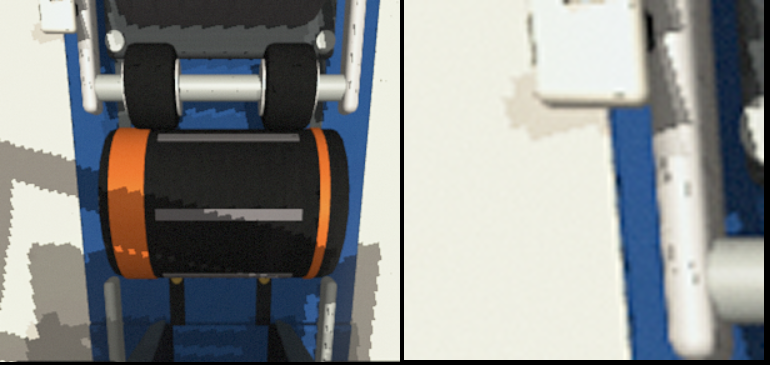

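The barrel sits against the wheels, and both brass dogs are up behind it at crop (177,280) and (264,280). Next I'll plan the guard and check the poster's clearance.

Run:
```python
from h import *
p=viewer.grab_frame('scene');q=viewer.grab_frame('top');save(p,'s8.png');save(q,'t8.png')
def tri(a,b):
    o1,d1=ray(p,a);o2,d2=ray(q,b);A=np.stack([d1,-d2],1);t=np.linalg.lstsq(A,o2-o1,rcond=None)[0]
    print(np.round(o1+d1*t[0]),np.round(o2+d2*t[1]))
tri((376,217),(264,153)) # poster corner near
tri((410,157),(262,70))
tri((356,234),(303,168)) # guard top right?
for n,z in (('guard_hinge',93),('barrel_center',51)):
    for c in (p,q):
        for d in viewer.pinpoint(n,c)[:1]: print(n,d['score'],R.from_euler('z',-YAW,degrees=True).apply(atz(c,d['location'],z)-O).round())
g=viewer.boxes_of('guard',q); print(g[:1])
a=cv2.resize(cv2.resize(p['img'][140:320,280:460],(400,400),interpolation=cv2.INTER_CUBIC),(400,400)); b=cv2.resize(q['img'][130:290,230:410],(400,356),interpolation=cv2.INTER_CUBIC)
c=np.zeros((400,800,3),np.uint8);c[:,:400]=a;c[:356,400:]=b;cv2.imwrite('pics/m8.png',c[:,:,::-1])
```

```text
[754.  -7.  30.] [733.   1.  23.]
[855.  -7. 205.] [858.  -9. 207.]
[634. -90.  58.] [ 675. -103.   73.]
guard_hinge 0.55 [  9. 143.  93.]
guard_hinge 0.74 [  4. 147.  93.]
barrel_center 0.92 [-166. -163.   51.]
barrel_center 0.96 [-165. -134.   51.]
[{'location': [289.3, 200.3], 'score': 0.97}]
```

View pics/m8.png

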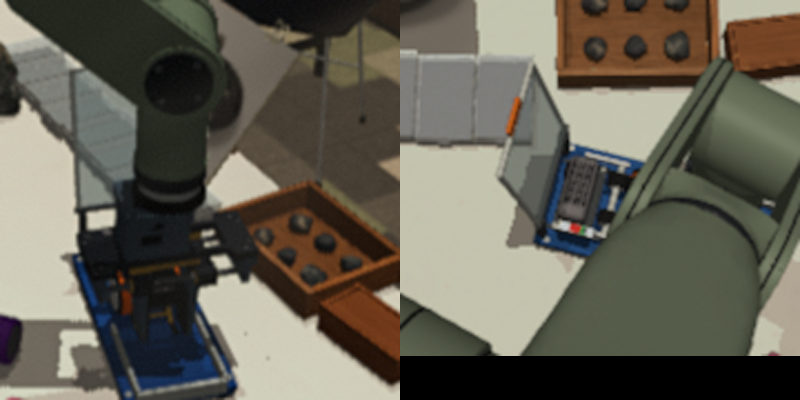

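Emit:
{"fn": "step_arm", "kwargs": {
  "plan": [0,0,-4,0,0,0,0,0,-4,0,0,0,0,0,-4,0,0,0,0,0,-4,0,0,0,0,0,-4,0,0,0]
}}

```text
time_s: 12.87
ee_pos: [521.7, -262.3, 260.0]
ee_rot: [180.0, -0.0, 76.3]
force: [1.1, -1.3, 0.6]
gripper_width: 40.0
gripper_force: 0.0
```

Emit:
{"fn": "step_arm", "kwargs": {
  "plan": [0,0,-4,0,0,0,0,0,-4,0,0,0,3.7,-0.5,0,0,0,0,3.7,-0.5,0,0,0,0,3.7,-0.5,0,0,0,0],
  "hand": 0
}}

```text
time_s: 13.28
ee_pos: [533.8, -150.4, 338.8]
ee_rot: [179.9, -0.0, 76.2]
force: [0.8, 0.1, -0.5]
gripper_width: 9.6
gripper_force: 0.0
```

Emit:
{"fn": "step_arm", "kwargs": {
  "plan": [3.7,-0.5,0,0,0,0,3.7,0,0,0,0,0,3.7,0,0,0,0,0,3.7,0,0,0,0,0,3.7,0,0,0,0,0]
}}

```text
time_s: 13.7
ee_pos: [572.9, 31.6, 338.1]
ee_rot: [180.0, -0.0, 76.3]
force: [0.3, 0.1, -0.1]
gripper_width: 0.5
gripper_force: 0.0
```

Run:
```python
from h import *
q=viewer.grab_frame('top');s=sensors.state();Q=R.from_euler('z',-YAW,degrees=True)
print(s['time_s'],Q.apply(s['ee_pos']-O),s['ee_rot'],s['force'],s['qpos'])
print('guard edge at z268',Q.apply(atz(q,(281.8,184),268)-O))
for n,z in (('barrel_center',51),('home_mid',51)):
    for d in viewer.pinpoint(n,q)[:3]: print(n,round(d['score'],2),Q.apply(atz(q,d['location'],z)-O).round())
```

```text
13.75 [-22.20808829 269.75342255 337.55257855] [-179.965945     -0.39245848   76.55516491] [ 1.6007236   4.02426593 -0.15150602] [ 2.44354821 15.71274721 77.81048197  0.38755212 86.40216495 15.86419842]
guard edge at z268 [ -2.52902234 167.19428901 268.        ]
barrel_center 0.89 [-164. -136.   51.]
barrel_center 0.69 [-199.   22.   51.]
barrel_center 0.66 [ 8. 29. 51.]
home_mid 0.88 [ 0. 14. 51.]
home_mid 0.59 [-2. 30. 51.]
```

Emit:
{"fn": "step_arm", "kwargs": {
  "plan": [0,0,3.7,0,0,0,0,0,3.6,0,0,0,0,0,3.6,0,0,0,-1.5,0,0,0,0,0,-2,0,0,0,0,0]
}}

```text
time_s: 14.27
ee_pos: [562.8, -4.9, 226.0]
ee_rot: [-179.7, 0.1, 76.3]
force: [-0.8, -0.2, -0.2]
gripper_width: 0.4
gripper_force: 0.0
```

Emit:
{"fn": "step_arm", "kwargs": {
  "plan": [-2,0,0,0,0,0,-2,0,0,0,0,0,-1.2,0,0,0,0,0,-1.2,0,0,0,0,0,-1.2,0,0,0,0,0]
}}

```text
time_s: 14.68
ee_pos: [546.2, -79.3, 229.1]
ee_rot: [180.0, -0.0, 76.2]
force: [0.1, 0.8, -0.6]
gripper_width: 0.1
gripper_force: 0.4
```

Emit:
{"fn": "step_arm", "kwargs": {
  "plan": [-1.2,0,0,0,0,0,-1.2,0,0,0,0,0,-1.2,0,0,0,0,0,-1.2,0,0,0,0,0,-1.2,0,0,0,0,0]
}}

```text
time_s: 15.1
ee_pos: [532.0, -137.5, 228.9]
ee_rot: [-180.0, 0.0, 76.3]
force: [0.8, 0.9, 0.1]
gripper_width: 0.6
gripper_force: 0.1
```

Emit:
{"fn": "step_arm", "kwargs": {
  "plan": [-1.2,0,0,0,0,0,-1.2,0,0,0,0,0,-1.2,0,0,0,0,0,-1.2,0,0,0,0,0,-1.2,0,0,0,0,0]
}}

```text
time_s: 15.52
ee_pos: [517.7, -195.9, 228.9]
ee_rot: [-180.0, -0.0, 76.2]
force: [0.8, 0.5, -0.8]
gripper_width: 0.1
gripper_force: 0.0
```

Run:
```python
from h import *
s=sensors.state();Q=R.from_euler('z',-YAW,degrees=True)
print(Q.apply(s['ee_pos']-O),s['force'])
q=viewer.grab_frame('scene')
for d in viewer.boxes_of('guard',q)[:2]: print(d)
```

```text
[-20.86301408  28.92774508 228.90362716] [ 0.79319306  0.48105543 -0.76244624]
{'location': [371.5, 384.3], 'score': 0.75}
{'location': [343.8, 225.5], 'score': 0.63}
```

Emit:
{"fn": "step_arm", "kwargs": {
  "plan": [0,0,-3,0,0,0,0,0,-4,0,0,0,0,0,-4,0,0,0,0,-3.5,0,0,0,0,0,-3.5,0,0,0,0]
}}

```text
time_s: 16.03
ee_pos: [451.8, -178.6, 341.6]
ee_rot: [179.6, 0.0, 76.3]
force: [-0.5, 0.5, -0.7]
gripper_width: 0.3
gripper_force: 0.0
```

Emit:
{"fn": "step_arm", "kwargs": {
  "plan": [0,-3.5,0,0,0,0,0,-3,0,0,0,0,0,0,0,0,0,0,0,0,0,0,0,0,0,0,0,0,0,0]
}}

```text
time_s: 16.45
ee_pos: [387.6, -162.7, 339.3]
ee_rot: [179.9, -0.0, 76.3]
force: [0.2, 0.2, 0.3]
gripper_width: 0.5
gripper_force: 0.0
```

Emit:
{"fn": "step_arm", "kwargs": {
  "plan": [0,0,0,0,0,0,0,0,0,0,0,0,0,0,0,0,0,0,0,0,0,0,0,0,0,0,0,0,0,0]
}}

```text
time_s: 16.87
ee_pos: [387.3, -162.8, 338.6]
ee_rot: [-180.0, -0.0, 76.3]
force: [0.3, 0.9, -0.1]
gripper_width: 0.7
gripper_force: 0.0
```

Emit:
{"fn": "step_arm", "kwargs": {
  "plan": [0,0,0,0,0,0,0,0,0,0,0,0,0,0,0,0,0,0,0,0,0,0,0,0,0,0,0,0,0,0]
}}

```text
time_s: 17.28
ee_pos: [386.9, -162.7, 339.0]
ee_rot: [180.0, -0.0, 76.2]
force: [0.1, 0.6, 0.0]
gripper_width: 0.0
gripper_force: 0.0
```

Emit:
{"fn": "step_arm", "kwargs": {
  "plan": [0,0,0,0,0,0,0,0,0,0,0,0,0,0,0,0,0,0,0,0,0,0,0,0,0,0,0,0,0,0]
}}

```text
time_s: 17.7
ee_pos: [386.9, -162.7, 339.0]
ee_rot: [180.0, -0.0, 76.2]
force: [-0.2, -0.6, 0.3]
gripper_width: 0.5
gripper_force: 0.0
```

Emit:
{"fn": "step_arm", "kwargs": {
  "plan": [0,0,0,0,0,0,0,0,0,0,0,0,0,0,0,0,0,0,0,0,0,0,0,0,0,0,0,0,0,0]
}}

```text
time_s: 18.12
ee_pos: [386.9, -162.7, 338.9]
ee_rot: [180.0, -0.0, 76.2]
force: [-0.1, 0.2, -0.1]
gripper_width: 0.6
gripper_force: 0.0
```

Emit:
{"fn": "step_arm", "kwargs": {
  "plan": [0,0,0,0,0,0,0,0,0,0,0,0,0,0,0,0,0,0,0,0,0,0,0,0,0,0,0,0,0,0]
}}

```text
time_s: 18.53
ee_pos: [386.9, -162.7, 338.9]
ee_rot: [-180.0, -0.0, 76.2]
force: [0.4, -0.8, -0.5]
gripper_width: 0.3
gripper_force: 0.0
```

Emit:
{"fn": "step_arm", "kwargs": {
  "plan": [0,0,0,0,0,0,0,0,0,0,0,0,0,0,0,0,0,0,0,0,0,0,0,0,0,0,0,0,0,0]
}}

```text
time_s: 18.95
ee_pos: [386.9, -162.7, 338.9]
ee_rot: [-180.0, -0.0, 76.2]
force: [0.5, -0.2, -0.1]
gripper_width: 0.4
gripper_force: 0.0
```

Run:
```python
from h import *
Q=R.from_euler('z',-YAW,degrees=True)
for c in ('scene','top','wrist'):
    q=viewer.grab_frame(c); save(q,c+'9.png')
    print(c,[(np.round(d['location']),round(d['score'],2)) for d in viewer.boxes_of('guard',q)[:3]])
    for d in viewer.pinpoint('barrel_center',q)[:4]: print(' barrel',round(d['score'],2),Q.apply(atz(q,d['location'],51)-O).round())
    # orange tab search: expected shut tab at my-frame y=142-181
    im=q['img'].astype(int); m=((im[...,0]>130)&(im[...,0]>1.6*im[...,1])&(im[...,2]<70)).astype(np.uint8)
    n,l,st,ce=cv2.connectedComponentsWithStats(m)
    for k in range(1,n):
        if st[k,4]>12: print('  orange',st[k].tolist(),Q.apply(atz(q,ce[k],93)-O).round())
    print(' expected tab px',proj(q,tw([0,-39,93])).round(), 'open tab px',proj(q,tw([0,167,275])).round())
```

```text
scene []
 barrel 0.87 [-164. -161.   51.]
 barrel 0.83 [-194.  -15.   51.]
 barrel 0.62 [-0. 33. 51.]
  orange [347, 272, 15, 5, 47] [  1. -44.  93.]
  orange [420, 355, 21, 15, 50] [  72. -333.   93.]
 expected tab px [353. 272.] open tab px [333. 165.]
top []
 barrel 0.62 [-160. -133.   51.]
  orange [371, 138, 2, 15, 21] [202.   6.  93.]
  orange [459, 207, 6, 24, 52] [  81. -246.   93.]
 expected tab px [370. 227.] open tab px [282. 182.]
wrist [(array([449., 179.]), 0.59), (array([440., 186.]), 0.49)]
 barrel 0.72 [-192.   28.   51.]
 barrel 0.4 [-163. -127.   51.]
  orange [608, 223, 3, 11, 17] [197.   2.  93.]
  orange [599, 233, 16, 60, 272] [206. -47.  93.]
  orange [569, 237, 16, 48, 248] [168. -36.  93.]
  orange [610, 237, 12, 58, 111] [217. -47.  93.]
  orange [589, 239, 6, 16, 38] [182. -23.  93.]
  orange [582, 244, 3, 12, 19] [172. -26.  93.]
  orange [593, 256, 3, 8, 14] [188. -39.  93.]
  orange [427, 259, 29, 7, 191] [ -1. -43.  93.]
  orange [595, 264, 6, 22, 61] [198. -62.  93.]
  orange [450, 363, 42, 15, 148] [  61. -202.   93.]
 expected tab px [442. 258.] open tab px [592.  29.]
```

Emit:
{"fn": "step_arm", "kwargs": {
  "plan": [0,0,0,0,0,0,0,0,0,0,0,0,0,0,0,0,0,0,0,0,0,0,0,0,0,0,0,0,0,0]
}}

```text
time_s: 19.82
ee_pos: [386.9, -162.7, 338.9]
ee_rot: [-180.0, -0.0, 76.2]
force: [0.0, -1.0, 0.5]
gripper_width: 0.4
gripper_force: 0.0
```

Emit:
{"fn": "step_arm", "kwargs": {
  "plan": [0,0,0,0,0,0,0,0,0,0,0,0,0,0,0,0,0,0,0,0,0,0,0,0,0,0,0,0,0,0]
}}

```text
time_s: 20.23
ee_pos: [386.9, -162.7, 338.9]
ee_rot: [-180.0, -0.0, 76.2]
force: [0.0, 0.2, -0.3]
gripper_width: -0.1
gripper_force: 0.0
```

Emit:
{"fn": "step_arm", "kwargs": {
  "plan": [0,0,0,0,0,0,0,0,0,0,0,0,0,0,0,0,0,0,0,0,0,0,0,0,0,0,0,0,0,0]
}}

```text
time_s: 20.65
ee_pos: [386.9, -162.7, 338.9]
ee_rot: [-180.0, -0.0, 76.2]
force: [0.3, -0.2, -0.3]
gripper_width: 0.7
gripper_force: 0.0
```

Run:
```python
from h import *
def tab(c,box):
    q=viewer.grab_frame(c); im=q['img'].astype(int); m=((im[...,0]>130)&(im[...,0]>1.6*im[...,1])&(im[...,2]<70))
    x,y=box; ys,xs=np.nonzero(m[y-12:y+12,x-25:x+25]); return q,np.array([xs.mean()+x-25,ys.mean()+y-12])
p,a=tab('scene',(354,274)); q,b=tab('wrist',(441,262))
o1,d1=ray(p,a);o2,d2=ray(q,b);t=np.linalg.lstsq(np.stack([d1,-d2],1),o2-o1,rcond=None)[0]
print(a,b,o1+d1*t[0],o2+d2*t[1])
old=cv2.imread('pics/wrist9.png').astype(int)[:,:,::-1]; d=np.abs(old-q['img'].astype(int))[200:300,380:520]
print('diff',d.mean(),(d.max(2)>60).sum())
```

```text
[354.2173913  273.56521739] [441.01507538 261.87437186] [ 521.24569553 -271.58870888   93.18961476] [ 519.74525684 -271.22862966   92.59788104]
diff 1.8336666666666666 0
```

The guard tab is at z ≈ 93 mm and no longer moving, so the guard is shut. The barrel is home.

```bash
python3 -c "
from workcell import env
print(env.job_done())"
```

```text
the job is handed in; nothing more can be done
None
```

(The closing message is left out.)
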